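# Packing a desk clock tight in the assembly cradle

### The job

Make the desk clock in the cradle ready for its new glass: slide it fully home against the tall dark stop, then feel which of the three white packing blocks fills the gap left between the clock and the low stop, and stand that block in the gap, square, upright and right down on the board, so that the clock can no longer shift. Leave the two unused blocks standing on the bench, and leave the waiting clocks, the screwdriver and the steel ring where they are.

Things in the scene. Friction and masses are not known exactly. Their poses are not given: they have to be found in the camera images.
- cradle: fixed assembly cradle on a 2 mm green mat: plywood board 205 x 272, 10 mm thick; on it a channel 66.5 wide along the cradle's y, centred on x = 0, between rails 10 wide, 8 high. Origin: underside of the board, below the tall stop's inner face; board top at z = 10. One clock lies in the channel at x = 0, 6 to 14 mm short of the tall stop, free to slide; two wait on the board near x = +108.
- tall_stop (a point): middle of the inner face of the tall dark steel stop at the channel's +y end, at board level; the stop is 24 mm high above the board, 22 thick. The clock's end belongs against it.
- low_stop (a point): middle of the inner face of the low aluminium stop at the channel's -y end, at board level, 129.6 mm from the tall stop; 14 mm high above the board, 20 thick. The block stands between it and the clock: once the clock is home, the right block goes in with 1.6 mm to spare. A clock can be pushed by its end face above this stop.
- clock_brass: desk clock on its back, dial up: brass-coloured case 96 mm long (its y), 64 wide (its x), 30 high plus 2.5 dial trim, about 0.3 kg. Origin: underside, middle of the end face toward the tall stop; the case runs from there along its -y. Parallel to the cradle. Any of the three clocks may be the one in the channel.
- clock_steel: desk clock on its back, dial up: silver-grey (blue dial) case 102 mm long (its y), 64 wide (its x), 30 high plus 2.5 dial trim, about 0.3 kg. Origin: underside, middle of the end face toward the tall stop; the case runs from there along its -y. Parallel to the cradle. Any of the three clocks may be the one in the channel.
- clock_red: desk clock on its back, dial up: red case 108 mm long (its y), 64 wide (its x), 30 high plus 2.5 dial trim, about 0.3 kg. Origin: underside, middle of the end face toward the tall stop; the case runs from there along its -y. Parallel to the cradle. Any of the three clocks may be the one in the channel.
- block_a: white plastic packing block standing on the mat: 60 mm wide (its x), 70 high, thickness along its y, lower long edges chamfered 3 mm, 0.1 to 0.25 kg. Three look alike: one is 20, one 26, one 32 mm thick; they are told apart by feel, e.g. by pinching it across the thickness. Origin: centre of the underside.
- block_b: white plastic packing block standing on the mat: 60 mm wide (its x), 70 high, thickness along its y, lower long edges chamfered 3 mm, 0.1 to 0.25 kg. Three look alike: one is 20, one 26, one 32 mm thick; they are told apart by feel, e.g. by pinching it across the thickness. Origin: centre of the underside.
- block_c: white plastic packing block standing on the mat: 60 mm wide (its x), 70 high, thickness along its y, lower long edges chamfered 3 mm, 0.1 to 0.25 kg. Three look alike: one is 20, one 26, one 32 mm thick; they are told apart by feel, e.g. by pinching it across the thickness. Origin: centre of the underside.
- screwdriver: screwdriver with orange handle, 170 mm long, lying on the mat; bystander. Origin: underside, near its middle.
- bezel_ring: steel bezel ring lying flat on the mat, 64 mm outside, 52 inside, 6 high; bystander. Origin: centre of its underside.
There are look-alikes about, which are no part of the job. Leave any turquoise look-alike of the block_c alone.

How it is judged:
At the end, for the whole second after the job is handed in: Clock flat in the channel, within 3 mm of the tall stop; the block that fills the gap (32, 26 or 20 mm for the 96, 102 or 108 mm clock) between it and the low stop, 3 mm along, 8 across, 3 up, 0.1 rad square; all clocks and blocks upright (0.08 rad), at rest; spare blocks on bench (((y of clock_brass in the frame of cradle between -0.003 and 0.003 m and x of clock_brass in the frame of cradle between -0.006 and 0.006 m and z of clock_brass in the frame of cradle between 0.007 and 0.013 m and angle between the y axis of clock_brass and the y axis of cradle, either way round below 0.06 rad and y of block_c in the frame of cradle between -0.1158 and -0.1098 m and x of block_c in the frame of cradle between -0.008 and 0.008 m and z of block_c in the frame of cradle between 0.007 and 0.013 m and angle between the y axis of block_c and the y axis of cradle, either way round below 0.1 rad and height (world z) of each of block_a, block_b below 0.02 m) or (y of clock_steel in the frame of cradle between -0.003 and 0.003 m and x of clock_steel in the frame of cradle between -0.006 and 0.006 m and z of clock_steel in the frame of cradle between 0.007 and 0.013 m and angle between the y axis of clock_steel and the y axis of cradle, either way round below 0.06 rad and y of block_a in the frame of cradle between -0.1188 and -0.1128 m and x of block_a in the frame of cradle between -0.008 and 0.008 m and z of block_a in the frame of cradle between 0.007 and 0.013 m and angle between the y axis of block_a and the y axis of cradle, either way round below 0.1 rad and height (world z) of each of block_c, block_b below 0.02 m) or (y of clock_red in the frame of cradle between -0.003 and 0.003 m and x of clock_red in the frame of cradle between -0.006 and 0.006 m and z of clock_red in the frame of cradle between 0.007 and 0.013 m and angle between the y axis of clock_red and the y axis of cradle, either way round below 0.06 rad and y of block_b in the frame of cradle between -0.1218 and -0.1158 m and x of block_b in the frame of cradle between -0.008 and 0.008 m and z of block_b in the frame of cradle between 0.007 and 0.013 m and angle between the y axis of block_b and the y axis of cradle, either way round below 0.1 rad and height (world z) of each of block_c, block_a below 0.02 m)) and angle between each of clock_brass, clock_steel, clock_red, block_c, block_a, block_b's own z axis and vertical below 0.08 rad and linear speed of each of clock_brass, clock_steel, clock_red, block_c, block_a, block_b below 0.01 m/s); the robot touches nothing.
It fails at once if a clock is carried or knocked more than 40 mm from where it lay (distance of any of clock_brass, clock_steel, clock_red from where it was at the start of the episode above 0.04 m).
It fails at once if the screwdriver or the steel ring is moved more than 30 mm (distance of any of screwdriver, bezel_ring from where it was at the start of the episode above 0.03 m).
It also fails if it takes over 58 s, if anything falls off the work surface, if the arm or the gripper's body presses on something with over 40 N, if the wrist force passes 120 N, or if a joint passes its speed limit or range.

### The arm

A 7-joint arm with a two-finger parallel gripper is mounted at the origin on the work surface. World frame = base frame: x ahead of the robot, y to its left, z up, the work surface at z = 0. Lengths are in m, angles in rad, forces in N, time in s.
With the tool pointing down it reaches from about 0.425 to 0.95 m from the base axis. Payload 4.7 kg.
Tool frame: the origin (TCP) lies between the finger pads; the fingertips stand 25 mm ahead of it and the grasp point (between the pads) lies 6 mm ahead of it; z points along the fingers, y is the line along which they close (so a half turn about z gives the same grasp; the last joint's range is limited). The gripper opens to 85 mm and grips with 20 to 120 N. Pads are 22 mm wide; open, the fingers measure 114 mm over their backs; the gripper's body (76 mm by 85 mm) begins 54 mm behind the grasp point. The pads swing forward as they close: fully open they stand 13 mm farther back than shut.
Start: joints at [1.173, 0.469, -0.049, 1.532, 0.024, 1.141, -0.082], TCP at [0.243, -0.63, 0.256] pointing down, gripper open.
Joint ranges: [-2.59, 2.59], [-0.33, 1.99], [-1.39, 1.29], [0.1, 2.45], [-1.04, 4.18], [0.21, 1.99], [-2.66, 2.66]. Speed limits (rad/s): [2.57, 2.57, 3.14, 3.14, 3.14, 3.14, 3.14].

### API

Orientations are given as a 3x3 rotation matrix whose columns are the frame's x, y, z axes.
In Python, from rig import * gives the robot as it stands. Calls block until the motion is done:
- movep(position, orientation): joint-space move of the TCP to a pose.
- move_l(position, attitude=None, feed=0.15, until_force=None): straight line of the TCP; attitude=None keeps the orientation; feed is the mean speed in m/s. With until_force (N) it stops when the force on the tool has changed by that much, and returns True; else False.
- move_joints(angles): joint-space move.
- command_gripper(opening, newtons=None): finger opening in m; newtons is the grip in N (None keeps the last); returns when the fingers have stopped.
- sleep(seconds).
- inverse_kinematics(position, orientation): joint angles nearest the present ones, or None.
- sense(): the state.
- camera(name): name is "scene" or "top" or "wrist"; returns (picture, depth): 420x560x3 uint8, red, green, blue; 420x560 float32, m along the optical axis (not along the pixel's ray), 0 where there is no reading.
- camera_params(name): a dict with "K" (3x3 intrinsics, pixels), "dist" ([k1, k2, p1, p2, k3] as OpenCV has them; the pictures are not rectified), "position" and "rotation" of the camera in the world; the wrist camera has in their place "tool_from_camera" (4x4, takes a point from camera to tool coordinates, whose origin is the TCP and whose axes are the flange's). Camera axes: x right, y down, z forward; pixel columns grow to the right and rows downward; lengths in m; the calibration is good to about 2 mm. A picture is of the moment at which its call begins: read the wrist's pose just before it. camera_params takes no time and is no camera call.
A pose or a line that the arm cannot do raises Unreachable and nothing moves.
- finish_job(): hands the job in; it is judged then, once.
The state is a dict: "time_s": time; "joint_pos": joint angles; "qd": joint speeds; "joint_efforts": joint torques, N m; "position": TCP position; "tcp_rot": TCP orientation; "wrist_force": force on the tool from outside, world axes, zero at the start; "ft_torque": the same for the moment, N m; "finger_gap": finger opening in m; "gripper_force": force on a finger pad.
Only numpy, scipy, OpenCV 4.12 (cv2) and the standard library are available. Lean on these libraries where they do the work, as an engineer would, in place of code of your own. Each camera call takes 0.05 s, during which the arm holds its last target. There are 200 camera calls.

## Working session

There is one attempt and no reset: what is moved stays moved. The work goes in short steps, each a Python script; the robot and the scene stay as the last script left them, time stands still between calls to the robot, and variables do not carry over. Pictures are saved under pics/ and viewed, at most 10 in all, crops included, and the job is handed in when it is done.

```bash
ls; mkdir -p pics; python3 - <<'E'
from rig import *
import cv2, numpy as np
for n in("top","scene"):
    im,d=camera(n); cv2.imwrite(f"pics/{n}0.png",im[:,:,::-1]); np.savez(f"{n}0.npz",im=im,d=d)
    p=camera_params(n); print(n,p)
p=camera_params("wrist");print(p)
s=sense();print(s)
E
```

```text
pics
top {'K': array([[464.91161291,   0.        , 278.59233102],
       [  0.        , 464.91161291, 211.32825439],
       [  0.        ,   0.        ,   1.        ]]), 'dist': array([0.04824132, 0.        , 0.        , 0.        , 0.        ]), 'position': array([0.42325655, 0.04177792, 1.31072199]), 'rotation': array([[-0.02007809, -0.99107983,  0.13174842],
       [-0.99975817,  0.01871982, -0.01154012],
       [ 0.00897087, -0.13194826, -0.99121601]])}
scene {'K': array([[423.37201904,   0.        , 293.62502462],
       [  0.        , 423.37201904, 207.1278754 ],
       [  0.        ,   0.        ,   1.        ]]), 'dist': array([0.01216663, 0.        , 0.        , 0.        , 0.        ]), 'position': array([0.95418344, 0.33013644, 0.75845958]), 'rotation': array([[-0.64712016,  0.63409785, -0.42326754],
       [ 0.76238717,  0.53905341, -0.35803243],
       [ 0.00113622, -0.55438375, -0.8322604 ]])}
{'K': array([[355.91379889,   0.        , 279.32861743],
       [  0.        , 355.91379889, 203.43864657],
       [  0.        ,   0.        ,   1.        ]]), 'dist': array([-0.
[... 560 characters left out ...]
, 'qd': array([-0.00100342, -0.00017873, -0.00050379, -0.00389256,  0.0013001 ,
        0.00077511,  0.00042112]), 'joint_efforts': array([ 1.02884740e-03, -5.11514890e+01, -4.68339678e-02, -2.38391733e+01,
        1.08215478e-02,  4.37509851e-03, -5.82033664e-06]), 'position': array([ 0.24321635, -0.62915803,  0.25534799]), 'tcp_rot': array([[ 9.32729585e-01,  3.60576061e-01, -6.51834858e-04],
       [ 3.60576650e-01, -9.32728145e-01,  1.63950231e-03],
       [-1.68194320e-05, -1.76424874e-03, -9.99998444e-01]]), 'wrist_force': array([ 0.34911184, -0.05848308,  0.31152937]), 'ft_torque': array([ 0.01909064, -0.0249946 , -0.01688759]), 'gripper_force': 0.0, 'finger_gap': 0.08554290062790008}
```

View pics/top0.png

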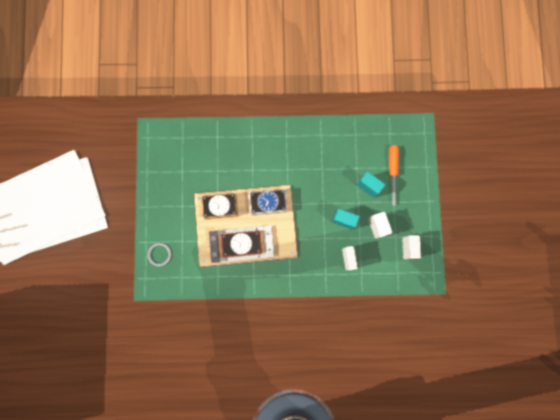

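View pics/scene0.png

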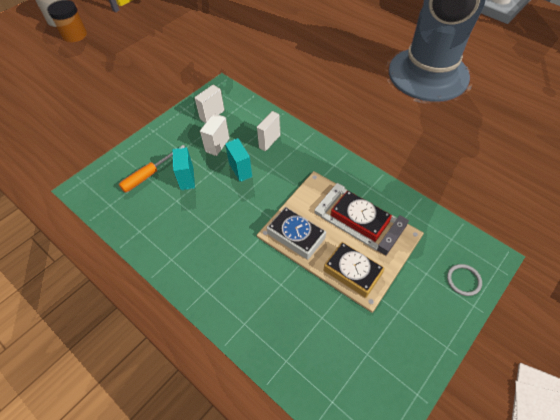

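The red clock (at about (241,243) in the top view) is in the channel, with the tall stop on the left (213,247) and the low stop on the right (270,242). The white blocks are near (349,258), (381,225) and (411,247), the turquoise decoys at (372,183) and (346,218), the ring at (159,254) and the screwdriver at (394,170). The red clock is 108 mm, so I need the 20 mm block. Next I'll measure.

```bash
cat > h.py <<'E'
import numpy as np, cv2
from rig import *
def pose(n,s=None):
    p=camera_params(n)
    if n!="wrist": return p,np.array(p["rotation"]),np.array(p["position"])
    R=np.array(s["tcp_rot"]);T=np.array(p["tool_from_camera"])
    return p,R@T[:3,:3],R@T[:3,3]+np.array(s["position"])
def cloud(d,p,R,t):
    h,w=d.shape
    uv=np.stack(np.meshgrid(np.arange(w),np.arange(h)),-1).reshape(-1,1,2).astype(np.float64)
    n=cv2.undistortPoints(uv,p["K"],p["dist"]).reshape(h,w,2)
    c=np.dstack([n,np.ones((h,w))])*d[...,None]
    P=c@R.T+t; P[d<=0]=np.nan
    return P
def ray(uv,z,p,R,t):
    n=cv2.undistortPoints(np.array(uv,float).reshape(-1,1,2),p["K"],p["dist"]).reshape(-1,2)
    v=np.c_[n,np.ones(len(n))]@R.T
    return t+v*((z-t[2])/v[:,2])[:,None]
def rect(P):
    c,(w,h),a=cv2.minAreaRect((P*1000).astype(np.float32)); 
    if w<h: w,h,a=h,w,a+90
    return np.round(c,1),round(w,1),round(h,1),round((a+90)%180-90,1) # angle of long side
def down(yaw): # tool closing axis (y) along world angle yaw
    c,s=np.cos(yaw),np.sin(yaw)
    y=np.array([c,s,0]);z=np.array([0,0,-1.]);return np.c_[np.cross(y,z),y,z]
E
python3 - <<'E'
from h import *
for n in("top","scene"):
    f=np.load(n+"0.npz");im,d=f["im"],f["d"];p,R,t=pose(n);P=cloud(d,p,R,t)
    hsv=cv2.cvtColor(im,cv2.COLOR_RGB2HSV);H,S,V=[hsv[...,i].astype(int) for i in range(3)]
    X,Y,Z=[P[...,i] for i in range(3)]
    area=(X>.2)&(X<.75)&(Y>-.45)&(Y<.4)
    print(n,"mat z",np.nanmedian(Z[area&(H>60)&(H<85)&(S>80)]))
    masks={"white":area&(S<60)&(V>120)&(Z>.055)&(Z<.09)&(Y<-.05),"turq":area&(H>80)&(H<100)&(S>120)&(Z>.055),
     "red":area&((H<8)|(H>172))&(S>130)&(Z>.025)&(Z<.06)&(abs(Y-.1)<.15),"orange":area&(H>5)&(H<18)&(S>200)&(Y<-.1),
     "board":area&(H>10)&(H<28)&(S>40)&(Z>.005)&(Z<.018)&(Y>-.05)}
    for k,m in masks.items():
        m=m.astype(np.uint8); nl,L,st,_=cv2.connectedComponentsWithStats(m)
        for i in range(1,nl):
            if st[i,4]<25: continue
            Q=P[L==i]; print(k,st[i,4],rect(Q[:,:2]),"z",np.round(np.nanpercentile(Q[:,2],[5,50,95])*1000))
E
```

```text
top mat z 0.0020389100682816075
white 293 (array([ 548.2, -247.5]), 59.7, 32.6, 15.7) z [65. 72. 77.]
white 255 (array([ 487.4, -332.1]), 57.1, 28.6, -0.4) z [60. 71. 76.]
white 192 (array([ 460.3, -161.5]), 59.6, 20.6, 6.7) z [62. 72. 76.]
turq 288 (array([ 662.1, -227.3]), 59.5, 34.7, 51.7) z [62. 71. 75.]
turq 288 (array([ 567.2, -153.5]), 59.9, 32.3, 68.2) z [64. 72. 76.]
board 3324 (array([560.3, 121.2]), 275.0, 207.0, -85.6) z [ 8. 12. 16.]
board 95 (array([510.2,  73.3]), 66.6, 14.0, -0.6) z [ 8. 12. 17.]
board 67 (array([502.1, 192.9]), 64.6, 10.2, 8.1) z [ 8. 12. 16.]
scene mat z 0.0024583854246468806
white 346 (array([ 491.7, -331.2]), 63.1, 30.6, 0.8) z [57. 72. 75.]
white 282 (array([ 464.8, -159.9]), 62.3, 20.8, 7.8) z [57. 71. 74.]
white 422 (array([ 554., -247.]), 63.7, 34.4, 18.1) z [57. 71. 74.]
turq 425 (array([ 572.7, -152. ]), 61.6, 32.3, 68.7) z [59. 72. 74.]
turq 430 (array([ 667.1, -225.9]), 62.3, 31.8, 50.8) z [58. 72. 74.]
red 428 (array([529.7, 143.7]), 120.5, 58.0, -61.0) z [26. 38. 43.]
orange 245 (array([ 722.5, -308.1]), 51.6, 44.4, -6.9) z [15. 24. 29.]
board 5188 (array([564.4, 122.1]), 272.2, 206.4, -85.9) z [10. 12. 15.]
board 62 (array([511.9,  69.1]), 61.2, 8.2, 9.3) z [11. 13. 16.]
board 106 (array([503.2, 189.8]), 63.1, 7.5, 4.2) z [11. 12. 15.]
```

```bash
python3 - <<'E'
from h import *
import pickle
Rd=down(np.radians(-85.7))
out={}
for k,pos in (("cradle",[.505,.115,.27]),("block",[.462,-.161,.25])):
    movep(pos,Rd); sleep(.2); s=sense(); im,d=camera("wrist"); out[k]=(s,im,d)
    cv2.imwrite(f"pics/w_{k}.png",im[:,:,::-1]); print(s["time_s"],s["position"],s["joint_pos"].round(2),s["wrist_force"])
pickle.dump(out,open("w.pkl","wb"))
E
```

```text
3.0833 [0.50516776 0.11454626 0.26994279] [ 0.36  0.29 -0.8   1.85  0.24  1.09 -2.03] [-0.14411191 -0.31315084 -0.16389388]
4.4167 [ 0.46262645 -0.15954238  0.25020154] [ 0.88  0.25 -0.73  1.94  0.19  1.03 -1.43] [ 0.03173762 -0.35598787  0.15048362]
```

View pics/w_cradle.png

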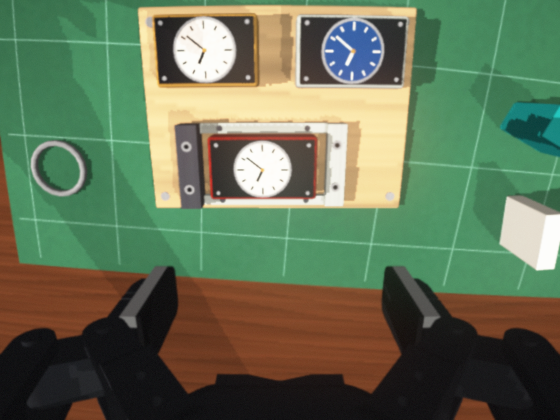

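View pics/w_block.png

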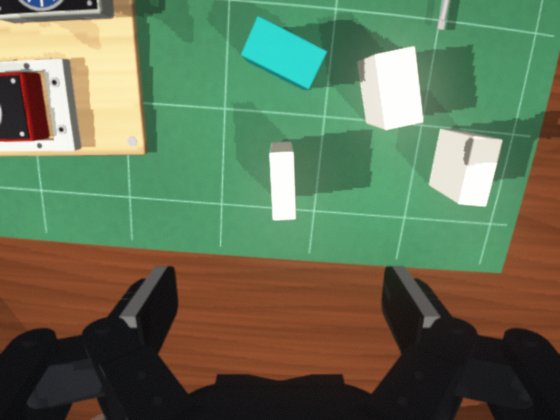

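The wrist view shows the channel clearly: tall stop inner edge near column 203, low stop about 328–346, red clock 208–318, rows 123–208. In the block view the thin block's top face spans (271–295, 152–220). I'll get the metric geometry from these two pictures.

```bash
python3 - <<'E'
from h import *
import pickle
o=pickle.load(open("w.pkl","rb"))
s,im,d=o["block"];p,R,t=pose("wrist",s);P=cloud(d,p,R,t);Z=P[...,2]
hsv=cv2.cvtColor(im,cv2.COLOR_RGB2HSV);H,S,V=[hsv[...,i].astype(int) for i in range(3)]
m=((S<60)&(V>200)).astype(np.uint8);nl,L,st,ce=cv2.connectedComponentsWithStats(m)
for i in range(1,nl):
    if st[i,4]<400 or ce[i][1]>260: continue
    m2=L==i
    c=cv2.findContours(m2.astype(np.uint8),0,1)[0][0].reshape(-1,2)
    W=ray(c,.072,p,R,t); print("white",ce[i].round(),rect(W[:,:2]),"z",np.nanpercentile(Z[m2],[5,50,95]).round(3),"depthrect",rect(P[m2&(abs(Z-.072)<.006)][:,:2]))
s,im,d=o["cradle"];p,R,t=pose("wrist",s);P=cloud(d,p,R,t);Z=P[...,2]
hsv=cv2.cvtColor(im,cv2.COLOR_RGB2HSV);H,S,V=[hsv[...,i].astype(int) for i in range(3)]
def big(m,z,nm):
    nl,L,st,ce=cv2.connectedComponentsWithStats(cv2.morphologyEx(m.astype(np.uint8),cv2.MORPH_OPEN,np.ones((3,3))))
    i=1+np.argmax(st[1:,4]);c=cv2.findContours((L==i).astype(np.uint8),0,1)[0][0].reshape(-1,2)
    print(nm,st[i],rect(ray(c,z,p,R,t)[:,:2]),"z",np.nanpercentile(Z[L==i],[5,50,95]).round(3))
row,col=np.mgrid[:420,:560]
big((H>8)&(H<30)&(V>110)&(S>40)&(row<220),.012,"board")
big((V<110)&(col>172)&(col<206)&(row>118)&(row<212),.036,"tall")
big((S<50)&(V>130)&(col>322)&(col<352)&(row>118)&(row<212),.026,"low")
big(((H<8)|(H>170))&(S>120)&(row<215)&(row>120)&(col>180)&(col<330),.042,"red")
cv2.imwrite("pics/crop.png",cv2.resize(im[110:220,160:360,::-1],None,fx=4,fy=4,interpolation=cv2.INTER_CUBIC))
E
```

```text
white [392.  89.] (array([ 547.2, -242.3]), 60.7, 46.9, 16.2) z [0.019 0.071 0.073] depthrect (array([ 549.2, -249.3]), 60.4, 33.2, 16.1)
white [ 46. 107.] (array([514.2,  53.2]), 74.7, 68.5, 3.6) z [0.018 0.025 0.027] depthrect (array([0., 0.]), 0.0, 0.0, 0.0)
white [464. 168.] (array([ 488.9, -316.6]), 62.6, 57.4, -1.2) z [0.01  0.069 0.073] depthrect (array([ 487.2, -331.7]), 60.0, 27.9, -1.5)
white [282. 185.] (array([ 461.1, -162.3]), 60.4, 20.7, 7.1) z [0.07  0.072 0.073] depthrect (array([ 461.1, -162.6]), 60.4, 19.9, 7.2)
board [  138     5   279   203 24407] (array([560.8, 120.7]), 271.5, 203.6, -85.8) z [0.01  0.012 0.037]
tall [ 176  123   30   85 1773] (array([503.4, 203.4]), 85.8, 25.3, 4.3) z [0.018 0.035 0.037]
low [ 323  123   25   83 1663] (array([513.2,  57.8]), 86.4, 24.2, 6.1) z [0.021 0.026 0.027]
red [208 135 109  39 704] (array([522.1, 132.7]), 105.7, 37.3, -85.5) z [0.03  0.039 0.042]
```

View pics/crop.png

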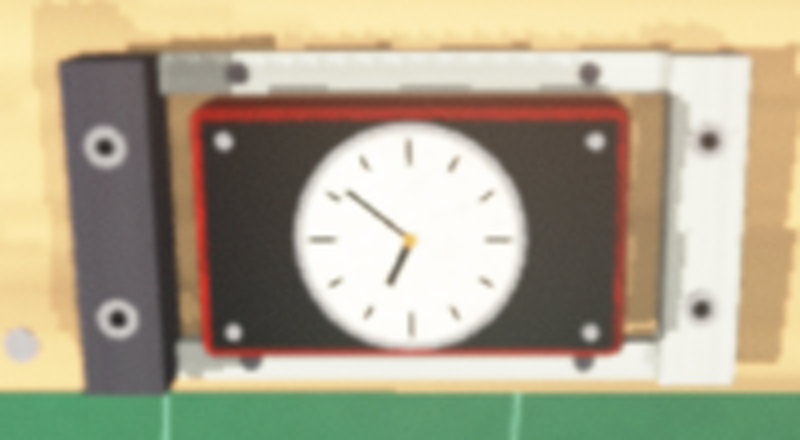

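```bash
python3 - <<'E'
from h import *
import pickle
o=pickle.load(open("w.pkl","rb"));s,im,d=o["cradle"];p,R,t=pose("wrist",s)
a=np.radians(4.2);u=np.array([np.cos(a),np.sin(a)]);v=np.array([-u[1],u[0]])
for nm,c,z in (("tall in",(165,225),.036),("low in",(662,237),.026),("clock -y end",(624,230),.042),("clock +y end",(199,230),.042),("clock +x",(410,115),.041),("clock -x",(410,354),.042),("rail +x outer",(410,53),.02),("rail -x outer",(450,382),.02),("rail +x inner",(420,90),.02)):
    w=ray([(160+c[0]/4-.4,110+c[1]/4-.4)],z,p,R,t)[0,:2]*1000;print(nm,(w@u).round(1),(w@v).round(1))
movep([.4611,-.1624,.14],down(np.radians(-82.9)))
command_gripper(.06)
move_l([.4611,-.1624,.065],feed=.12)
command_gripper(0.005,60)
s=sense();print(s["time_s"],s["position"],s["finger_gap"],s["gripper_force"],s["wrist_force"])
E
```

```text
tall in 517.5 155.9
low in 512.3 29.8
clock -y end 517.3 41.3
clock +y end 517.4 146.2
clock +x 545.4 93.7
clock -x 485.5 94.5
rail +x outer 558.5 94.5
rail -x outer 471.1 84.9
rail +x inner 549.2 92.1
6.575 [ 0.46160472 -0.16251836  0.06570921] 0.019506516110283863 59.16344940662384 [-1.43874335 -0.52664454  5.80482735]
```

The pinch reads 19.5 mm, so this is the 20 mm block the red clock needs. Next I use the held block's face to push the clock home.

```bash
cat >> h.py <<'E'
a=np.radians(4.2);u=np.array([np.cos(a),np.sin(a)]);v=np.array([-u[1],u[0]])
Rc=down(np.radians(4.2-90))
def uv(U,V,z): return np.r_[(U*u+V*v)/1000,z]
def st(l):
    s=sense();q=np.array(s["position"])*1000
    print(l,"t",round(s["time_s"],2),"u",(q[:2]@u).round(2),"v",(q[:2]@v).round(2),"z",q[2].round(2),"F",(s["wrist_force"]@np.r_[u,0]).round(1),(s["wrist_force"]@np.r_[v,0]).round(1),s["wrist_force"][2].round(1),"gap",round(s["finger_gap"]*1000,2))
    return s
E
python3 - <<'E'
from h import *
q=sense()["position"]
move_l([q[0],q[1],.17],feed=.15); st("lift")
movep(uv(516.5,20,.17),Rc); st("above")
move_l(uv(516.5,20,.094),feed=.1); st("down")
im,d=camera("scene"); cv2.imwrite("pics/push.png",cv2.resize(im[140:280,260:460,::-1],None,fx=4,fy=4))
print(move_l(uv(516.5,46,.094),feed=.025,until_force=10)); sleep(.3); st("pushed")
im,d=camera("scene"); cv2.imwrite("pics/push2.png",cv2.resize(im[140:280,260:460,::-1],None,fx=4,fy=4))
E
```

```text
lift t 7.42 u 447.61 v -195.84 z 169.12 F 0.2 -0.9 -1.2 gap 19.44
above t 8.33 u 516.05 v 18.33 z 169.17 F 0.3 -1.4 -1.8 gap 18.97
down t 9.24 u 517.0 v 20.09 z 94.46 F 0.6 0.3 -0.1 gap 19.26
True
pushed t 10.47 u 515.78 v 39.92 z 93.26 F 0.1 0.0 -0.7 gap 19.13
```

View pics/push2.png

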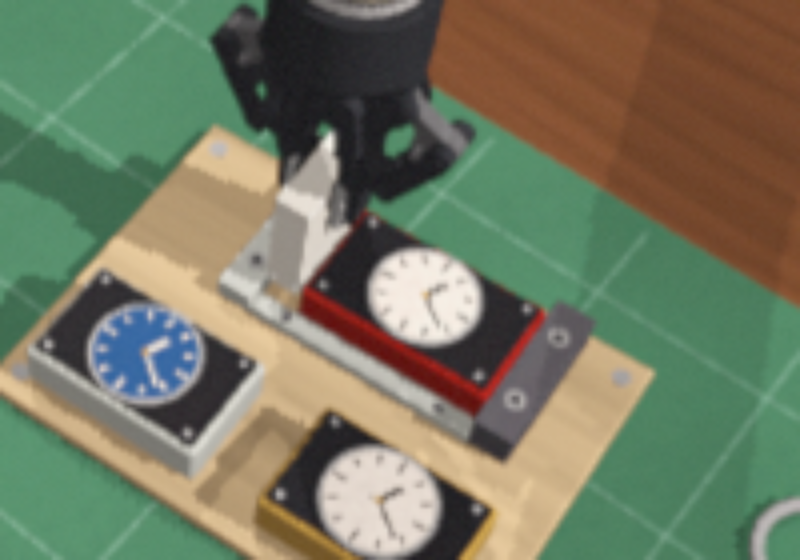

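The picture shows the clock's far end at the dark stop and the block standing against its near end. I'll push once more to confirm it's home, back off slightly and lower the block.

```bash
python3 - <<'E'
from h import *
st("still"); st("still")
print(move_l(uv(516.5,45,.094),feed=.02,until_force=12)); st("pushed"); sleep(.3)
V=np.mean([np.array(sense()["position"])[:2]@v*1000 for _ in range(5)]); s=st("settled")
V2=min(V,40.0)-1.0
move_l(uv(516.5,V2,.094),feed=.02); sleep(.3); s=st("backed")
print(move_l(uv(516.5,V2,.0765),feed=.03,until_force=12)); sleep(.3); st("lowered")
im,d=camera("scene"); cv2.imwrite("pics/low.png",cv2.resize(im[140:280,260:460,::-1],None,fx=4,fy=4))
E
```

```text
still t 10.52 u 515.8 v 39.83 z 93.25 F -0.2 0.3 -0.6 gap 19.3
still t 10.52 u 515.8 v 39.83 z 93.25 F -0.2 0.3 -0.6 gap 19.3
False
pushed t 10.93 u 516.09 v 41.5 z 93.49 F 0.2 -6.6 -2.2 gap 19.24
settled t 11.23 u 516.13 v 41.48 z 93.51 F 0.9 -6.9 -1.4 gap 19.26
backed t 11.98 u 516.52 v 39.23 z 94.04 F 0.7 -0.2 -1.0 gap 19.26
False
lowered t 13.02 u 516.31 v 39.32 z 76.46 F -0.1 2.1 -2.6 gap 19.29
```

```bash
python3 - <<'E'
from h import *
q=sense()["position"]; U,V=q[:2]@u*1000,q[:2]@v*1000
print(move_l(uv(U,V,.0725),feed=.02,until_force=10)); sleep(.2); st("down")
q=sense()["position"]; command_gripper(.045); st("open")
move_l([q[0],q[1],.17],feed=.15); st("up")
movep(uv(480,60,.27),Rc); sleep(.2)
s=sense(); im,d=camera("wrist"); cv2.imwrite("pics/w_end.png",im[:,:,::-1])
p,R,t=pose("wrist",s);P=cloud(d,p,R,t);Z=P[...,2]
hsv=cv2.cvtColor(im,cv2.COLOR_RGB2HSV);S,Vv=hsv[...,1],hsv[...,2]
m=(Z>.06)&(Z<.1)&(S<70)&(P[...,1]>-.02)&(P[...,1]<.12)
Q=P[m];c,w,h,an=rect(Q[:,:2]);print("block top",c@u,c@v,w,h,an,np.nanpercentile(Q[:,2],[5,50,95]))
E
```

```text
True
down t 13.47 u 516.57 v 39.53 z 75.79 F -0.2 -0.3 4.4 gap 19.42
open t 13.84 u 515.47 v 40.08 z 74.65 F -0.3 -0.7 -1.1 gap 45.06
up t 14.62 u 515.94 v 39.18 z 169.26 F -0.2 -0.1 0.1 gap 44.93
block top 515.928540076019 38.81857203746191 60.4 20.2 3.9 [0.07991107 0.08149057 0.08272023]
```

View pics/w_end.png

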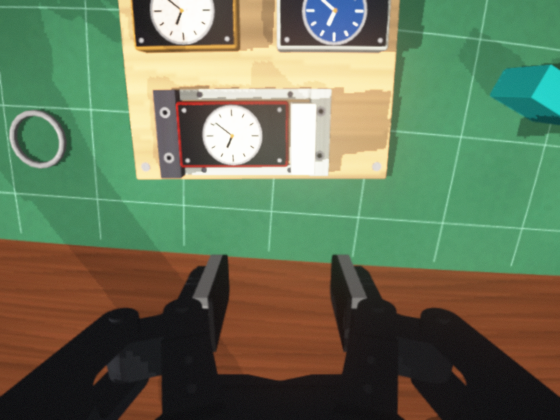

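The block stands in the gap (289–316, rows 103–174). Its top is at 81.5 mm, against 82 mm for a block fully down on the board, and it is square to within 0.3°. The clock sits against the dark stop, and nothing else has moved.

```bash
python3 -c "
from rig import *
print(finish_job())"
```

```text
the job is handed in; nothing more can be done
None
```

I slid the red clock home against the tall stop and stood the 20 mm block (19.5 mm by pinch) square and fully down in the gap; nothing else was touched, and I handed the job in at about 15 s, with no verdict returned.

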